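# Bolt the drawer unit's foot strap to the slotted rail

## Task

Fasten the drawer unit to the desk rail: take the T-bolt by its thumb nut out of the wooden block, lower its head lengthwise into the rail's slot, slide it along into the fork of the unit's foot strap as far as it goes, turn the nut clockwise so that the head swings a quarter turn square under the rail, and keep turning until its spring washer is snugly squeezed. Work gently: do not force the head against the rail, do not crush the washer flat, and leave the cup, pencil pot, dice and clothes peg alone.

Things in the scene. Friction and masses are not known exactly. Their poses are not given: they have to be found in the camera images.
- bolt: Steel T-bolt with a thumb nut on it, standing upright on its head in the wooden block; about 125 g in all. Origin: centre of the underside of its head; z up along the shaft. Head 9 mm (x) by 22 mm (y, its long way) by 6 mm (z = 0 to 6 mm); shaft 8 mm diameter, up to z = 66 mm.
- grip (a point): Point on the bolt's axis 44 mm above its head's underside, always inside the nut's grip: take the nut here from above, fingers in any direction. Nut, from below: relaxed washer 3 mm thick and 30 mm wide, 3 mm of spring, neck 18 mm wide, and from 14 to 36 mm above the washer's underside the black round knurled grip, 30 mm diameter (32 over the ribs).
- top (a point): Upper end of the shaft, 66 mm above the head's underside. Clockwise from above the nut goes down the shaft 2.5 mm per rad; the thread's friction (0.03 N m) turns the bolt along until its head is stopped. How far up the nut starts is not measured and differs: between head top and relaxed washer lie 8.8 to 13.8 mm, to be closed on the 8 mm of lip and strap.
- rail: Fixed aluminium slotted rail, carrying the strap and the drawer unit. Origin on the desk right below the bolt's final place; x across the rail, y along it towards the unit, z up. 40 mm wide, y = -80 to +85 mm (cap at -80), top at z = 22 mm. Slot 12 mm wide (x = -6 to 6 mm), open from above from y = -80 mm on; lips 5 mm thick.
- channel (a point): Point below the bolt's final place at the lips' underside, 17 mm above the desk; axes as rail. Below the lips runs a channel 28 mm wide, z = 3 to 17 mm. Stops in it let the head, here, turn only clockwise seen from above, and halt it after a quarter turn, its long way then along x (up to 0.15 rad beyond).
- fork (a point): Middle of the open end of the fork in the strap, at the strap's top, 16 mm from the seat. The dark steel strap lies on the rail: 3 mm thick, top at z = 25 mm, 34 mm wide, from here to the unit. Notch 11 mm wide; its closed end, at y = +4 mm of the rail, stops the bolt's shaft with its axis at y = 0.
- seat (a point): Point on the bolt's final axis at the strap's top, 25 mm above the desk; axes as rail. Here the nut's rubber-faced spring washer bears: 12 N per mm, flat at 1.5 mm (18 N), snug at about 1 mm (12 N). A hand that presses the nut on the strap loses that push as the bolt takes the load over; a hand that does not follow the nut down is pulled down instead. It does not unscrew itself.
- entry (a point): Middle of the open slot 45 mm from the seat on the side away from the unit, at the rail's top, 22 mm above the desk; axes as rail. A good place to lower the head in: 29 mm from the fork's open end, 35 mm from the end cap.
- unit: Teal plastic drawer unit, fixed, 160 mm (x) by 130 mm (y), 150 mm high, three drawers with knobs facing the +x of the rail (away from the robot); origin under its centre, on the rail's line; its near side stands 89 mm from the seat.
- block: Fixed wooden block, 60 mm (x) by 70 mm (y) by 28 mm high, origin at its underside's centre; in its middle a pocket 12 mm (x) by 25 mm (y), its floor 16 mm above the desk, in which the bolt stands on its head, lengthwise along y; nut and washer stand clear above the block.
- cup: Stainless steel cup, 72 mm across, 85 mm high, origin under its centre. Bystander.
- pot: Beige pot of pencils, 80 mm across, 90 mm high, pencils to 180 mm; origin under its centre. Bystander.
- dice: White plastic dice, 26 mm; origin at the centre of its underside. Bystander.
- peg: Wooden clothes peg lying flat, 75 mm long along x, 25 mm wide, 11 mm high; origin under its middle. Bystander.
There are look-alikes about, which are no part of the job. Of the things that look like the bolt, the smallest one is meant.

How it is judged:
On the way, in this order (a step that is already met when the one before it is completed fails the run):
1. the bolt stands in the slot, head below the lips and lengthwise, shaft at the end of the fork (horizontal distance between bolt and seat below 0.004 m and z of bolt in the frame of rail below 0.0125 m and angle between the y axis of bolt and the y axis of rail, either way round below 0.3 rad), for 0.1 s.
2. the head is turned square across the slot (horizontal distance between bolt and seat below 0.004 m and z of bolt in the frame of rail below 0.0125 m and angle between the y axis of bolt and the x axis of rail, either way round below 0.25 rad), for 0.1 s.
At the end, for the whole second after the job is handed in: The bolt stands upright (0.06 rad) at the end of the fork (axis within 4 mm of the seat), head under the lips and square across the slot (0.25 rad), clamped with over 7.5 N (washer on strap plus head under lips over 15 N), at rest, let go (all of step 2 and angle between bolt's own z axis and vertical below 0.06 rad and contact force between bolt and rail above 15 N and linear speed of bolt below 0.01 m/s); the robot touches nothing.
It fails at once if the bolt is clamped or forced so hard that washer and head together press on strap and rail with more than 36 N (over 18 N each: washer crushed flat) (contact force between bolt and rail above 36 N).
It fails at once if the bolt is forced against the rail with more than 28 N before its head is in the slot (z of bolt in the frame of rail above 0.0135 m and contact force between bolt and rail above 28 N).
It fails at once if the cup, the pot, the dice or the peg is moved more than 15 mm (distance of any of cup, pot, dice, peg from where it was at the start of the episode above 0.015 m).
It also fails if it takes over 72 s, if anything falls off the work surface, if the arm or the gripper's body presses on something with over 40 N, if the wrist force passes 120 N, or if a joint passes its speed limit or range.

## Robot

A 6-joint arm with a two-finger parallel gripper is mounted at the origin on the work surface. World frame = base frame: x ahead of the robot, y to its left, z up, the work surface at z = 0. Lengths are in m, angles in rad, forces in N, time in s.
With the tool pointing down it reaches from about 0.35 to 0.85 m from the base axis. Payload 8.1 kg.
Tool frame: the origin (TCP) lies at the very end of the fingers, on their centre line; the grasp point (between the pads) lies 19 mm behind it; z points along the fingers, y is the line along which they close (so a half turn about z gives the same grasp; the last joint's range is limited). The gripper opens to 93 mm and grips with 3 to 60 N. Pads are 15 mm wide; open, the fingers measure 128 mm over their backs; the gripper's body (75 mm by 188 mm) begins 65 mm behind the grasp point.
Start: joints at [1.264, 0.13, 1.488, -0, 1.523, -0.085], TCP at [0.132, 0.585, 0.219] pointing down, gripper open.
Joint ranges: [-2.96, 2.96], [-0.89, 2.26], [0.02, 2.5], [-1.34, 4.48], [0, 2.73], [-2.66, 2.66]. Speed limits (rad/s): [2.39, 2.39, 2.79, 3.14, 3.14, 3.14].

## Interface

Orientations are given as a rotation vector (axis times angle).
In Python, from plant import read_state, eyes, workorder gives the robot as it stands. The module is installed in compiled form; this text tells all that it offers.
- The arm moves only by the tool play_rows, never from a script. Its argument "targets" is one flat list of numbers, 4 for each row, row after row: the shift along the tool's x, y, z in cm, then the turn about the tool's z in degrees. In form: [dx, dy, dz, roll, dx, dy, dz, roll, ...]. A call has 1 to 8 rows; each row is the pose to reach, as a shift and turn from the pose commanded when the call began, along the tool's axes at that moment; what a row does not reach only later rows make up. A row lasts 1/12 s, in which the tool goes at most 41.7 mm and 7.16 degrees, less where a joint would pass 70% of its speed; a pose out of reach is approached as far as the arm can. A call with a gripper value outside its range is refused whole. "grip" is the finger opening in cm, from 0 to 9.3, set as the call begins (left out, the last holds). The fingers move at their own pace and stop on an object; "grip_force" is the grip in N (left out, the last holds). Time passes only in rows, so rows that repeat a pose let the fingers close. It gives the time, the measured TCP pose, the force, the opening and the grip force at its end, in the units of the state.
- read_state(): the state, without advancing time (a new reading comes with each control period).
- eyes.read_camera(name): name is "scene" or "top" or "wrist"; returns a dict with "image" (400x640x3 uint8, red, green, blue), "vfov" (degrees; the focal length in pixels is half the picture's height over the tangent of half this angle, whatever the lens; pixels are square), "cx", "cy" (the principal point, pixels), "cam_to_world" (4x4, takes a point from camera to world coordinates); the wrist camera has in their place "T_tool_cam" (4x4, takes a point from camera to tool coordinates, whose origin is the TCP and whose axes are the flange's). Camera axes: x right, y up, looking along -z (the intrinsics and any distortion apply to the point x, -y, -z); pixel columns grow to the right and rows downward; lengths in m; the calibration is good to about 2 mm. A picture is of the moment at which its call begins: read the wrist's pose just before it. There is no depth.
- workorder.close_job(): hands the job in; it is judged then, once.
The state is a dict: "t": time; "q": joint angles; "dq": joint speeds; "joint_torque": joint torques, N m; "tool_pos": TCP position; "orientation": TCP orientation; "force": force on the tool from outside, world axes, zero at the start; "wrist_torque": the same for the moment, N m; "opening": finger opening in m; "gripper_force": force on a finger pad.
Only numpy, scipy, OpenCV 4.12 (cv2) and the standard library are available. Lean on these libraries where they do the work, as an engineer would, in place of code of your own. Each camera call takes 0.05 s, during which the arm holds its last target. There are 200 camera calls.

## Working session

There is one attempt and no reset: what is moved stays moved. The work goes in short steps, Python scripts to look and compute and a tool call to move; the robot and the scene stay as the last step left them, time stands still between calls to the robot, and variables do not carry over. Pictures are saved under pics/ and viewed, at most 10 in all, crops included, and the job is handed in when it is done.

Besides the shell and the picture viewer there is one more tool, called after "Request:" as a command line: name --argument value ..., lists and objects as JSON in quotes. play_rows: Moves the arm, as the interface text tells. Its arguments: {"type":"object","properties":{"targets":{"type":"array"},"grip":{"type":"number"},"grip_force":{"type":"number"}},"required":["targets"]}

```bash
mkdir -p pics
cat > h.py <<'E'
import numpy as np, cv2
from scipy.spatial.transform import Rotation as R
from plant import read_state, eyes, workorder
def cam(n):
    s=read_state(); c=eyes.read_camera(n)
    if n=="wrist":
        T=np.eye(4);T[:3,:3]=R.from_rotvec(s["orientation"]).as_matrix();T[:3,3]=s["tool_pos"]
        c["cam_to_world"]=T@np.array(c["T_tool_cam"])
    c["M"]=np.array(c["cam_to_world"]); c["f"]=200/np.tan(np.radians(c["vfov"])/2)
    return c
def ray(c,u,v,z):
    d=np.array([(u-c["cx"])/c["f"],-(v-c["cy"])/c["f"],-1]); d=c["M"][:3,:3]@d; o=c["M"][:3,3]
    return o+d*(z-o[2])/d[2]
def proj(c,p):
    q=np.linalg.inv(c["M"])@np.r_[p,1]; return c["cx"]+c["f"]*q[0]/-q[2], c["cy"]-c["f"]*q[1]/-q[2]
def save(c,n): cv2.imwrite("pics/"+n,c["image"][:,:,::-1])
E
python3 - <<'E'
from h import *
print(read_state())
for n in("scene","top","wrist"):
    c=cam(n); save(c,n+"0.png"); print(n,[k for k in c],c["f"],c["cx"],c["cy"]); print(c["M"].round(3)); 
    print({k:v for k,v in c.items() if 'dist' in k or 'lens' in k})
E
```

```text
{'t': 0.0, 'q': array([ 1.26358996e+00,  1.31158593e-01,  1.48924636e+00,  1.92560700e-05,
        1.52297435e+00, -8.54062998e-02]), 'dq': array([ 0.00235355,  0.00076025, -0.0001339 , -0.00097481, -0.0001699 ,
       -0.00015117]), 'joint_torque': array([ 6.35819961e-04, -5.59866643e+01, -4.91739178e+01,  7.68445828e-02,
        3.58843070e-02, -2.29586140e-04]), 'tool_pos': array([0.13180041, 0.58478446, 0.21760705]), 'orientation': array([-3.47649682e-01, -3.12192706e+00,  2.74634522e-03]), 'force': array([-0.42872083,  0.36930677, -0.11919088]), 'wrist_torque': array([-0.03360645,  0.01003234, -0.04768872]), 'gripper_force': 0.0, 'opening': 0.09304816248268713}
scene ['image', 'vfov', 'cx', 'cy', 'cam_to_world', 'M', 'f'] 502.0224401479496 322.078225820722 202.6944599031403
[[ 0.142 -0.804  0.577  1.144]
 [ 0.99   0.111 -0.089 -0.178]
 [ 0.008  0.584  0.812  0.862]
 [ 0.     0.     0.     1.   ]]
{}
top ['image', 'vfov', 'cx', 'cy', 'cam_to_world', 'M', 'f'] 515.9191336463812 316.795201811895 200.3390982515547
[[-0.002  0.989 -0.145  0.39 ]
 [-1.    -0.003 -0.007 -0.096]
 [-0.008  0.145  0.989  1.389]
 [ 0.     0.     0.     1.   ]]
{}
wrist ['image', 'vfov', 'cx', 'cy', 'T_tool_cam', 'cam_to_world', 'M', 'f'] 334.96056999263067 323.42195261141495 192.06876178931222
[[ 0.221 -0.934 -0.281  0.053]
 [ 0.975  0.211  0.065  0.602]
 [-0.001 -0.288  0.958  0.383]
 [ 0.     0.     0.     1.   ]]
{}
```

View pics/top0.png

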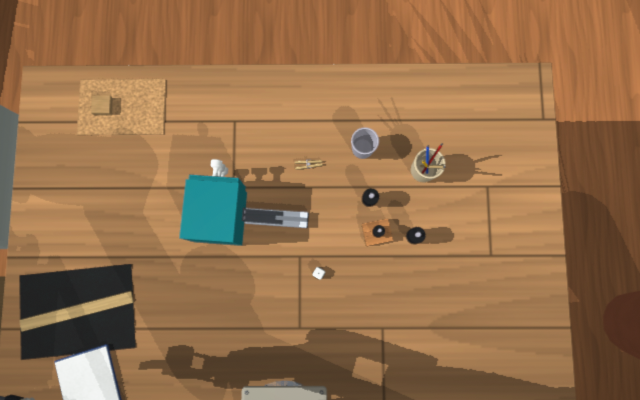

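View pics/scene0.png

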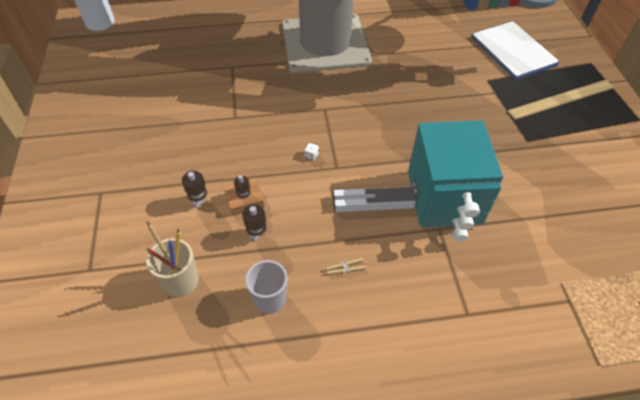

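The top view shows the block with the small bolt at (378,231), two larger look-alikes at (370,197) and (416,235), and the rail from (245,217) to (308,218) running into the teal unit. The cup, pot, peg and dice are at (365,142), (428,163), (310,164) and (319,272).

Run:
```python
from h import *
c=cam("top"); s=cam("scene")
def cross(a,b):
    def r(c,u,v):
        d=c["M"][:3,:3]@np.array([(u-c["cx"])/c["f"],-(v-c["cy"])/c["f"],-1]); return c["M"][:3,3],d/np.linalg.norm(d)
    o1,d1=r(c,*a);o2,d2=r(s,*b)
    A=np.stack([d1,-d2],1);t=np.linalg.lstsq(A,o2-o1,rcond=None)[0]
    return ((o1+d1*t[0]+o2+d2*t[1])/2).round(4), np.linalg.norm(o1+d1*t[0]-o2-d2*t[1]).round(4)
print("bolt top ray z=.082",ray(c,379,230.5,.082), cross((379,230.5),(241,178)))
for p,q in(((370.5,196.5),(254,205)),((416.5,235),(194,173))): print("look",ray(c,*p,.09),cross(p,q))
for n,p in(("railend",(308,219)),("rail strap end",(281,217))): print(n,ray(c,*p,.022))
for n,p in(("cup",(365,142)),("pot",(428,163))): print(n,ray(c,*p,.085))
I=np.concatenate([c["image"][170:290,230:440]]); cv2.imwrite("pics/t1.png",cv2.resize(I,None,fx=3.8,fy=3.8,interpolation=cv2.INTER_CUBIC)[:,:,::-1])
```

```text
bolt top ray z=.082 [ 0.50289438 -0.24425547  0.082     ] (array([ 0.5034, -0.2443,  0.076 ]), np.float64(0.0013))
look [ 0.58895644 -0.22340807  0.09      ] (array([ 0.588 , -0.2219,  0.0965]), np.float64(0.0018))
look [ 0.49062016 -0.3373873   0.09      ] (array([ 0.4905, -0.3352,  0.0913]), np.float64(0.0038))
railend [ 0.53925849 -0.06269765  0.022     ]
rail strap end [0.54481322 0.00930355 0.022     ]
cup [ 0.73284005 -0.21205534  0.085     ]
pot [ 0.67660882 -0.3734346   0.085     ]
```

View pics/t1.png

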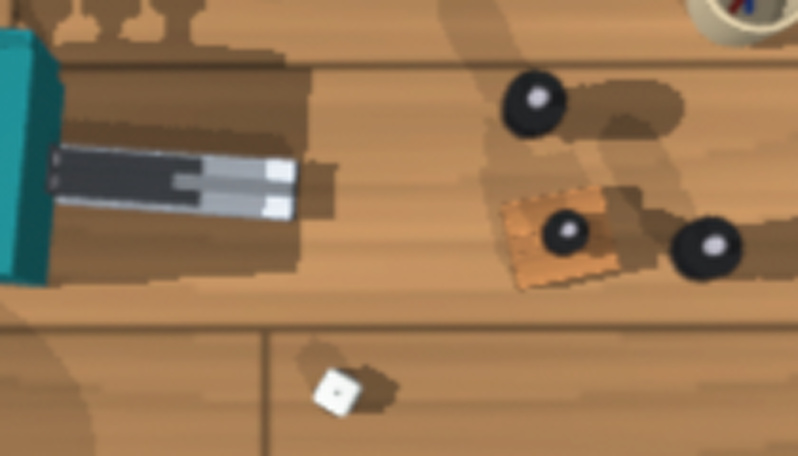

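The crop shows the block's long side turned slightly counter-clockwise and the rail slightly clockwise. The fork opens towards the slot's bright, open end.

First I move over the rail to look at it from close.

Request:
play_rows --targets '[-53.3, -51.0, 0, 46.4, -53.3, -51.0, 0, 46.4, -53.3, -51.0, 0, 46.4, -53.3, -51.0, 0, 46.4, -53.3, -51.0, 0, 46.4, -53.3, -51.0, 0, 46.4, -53.3, -51.0, 0, 46.4, -53.3, -51.0, 0, 46.4]'

```text
t: 0.92
tool_pos: [0.3168, 0.3058, 0.2187]
orientation: [1.555, 2.73, 0.001]
force: [0.7, 0.5, -0.1]
opening: 0.0927
gripper_force: 0.0
```

```bash
cat >> h.py <<'E'
def goto(p,phi=None):
    s=read_state(); M=R.from_rotvec(s["orientation"]).as_matrix(); cur=np.arctan2(M[1,1],M[0,1])
    d=M.T@(np.array(p)-s["tool_pos"])*100
    print("t",round(s["t"],2),"tcp",s["tool_pos"].round(4),"phi",cur.round(4),"tilt",np.round(M[:2,2],4),"q6",s["q"][5].round(3),"F",s["force"].round(1),"open",round(s["opening"],4))
    print("cmd",d.round(2), None if phi is None else np.degrees(cur-phi).round(2))
E
python3 -c "
from h import *
goto((.54,-.03,.218),.54)"
```

```text
t 0.92 tcp [0.3168 0.3058 0.2187] phi 0.5352 tilt [0.0005 0.0003] q6 0.116 F [ 0.7  0.5 -0.1] open 0.0927
cmd [-40.27   2.07   0.07] -0.27
```

Request:
play_rows --targets '[-40.3, 2.1, 0, 0, -40.3, 2.1, 0, 0, -40.3, 2.1, 0, 0, -40.3, 2.1, 0, 0, -40.3, 2.1, 0, 0, -40.3, 2.1, 0, 0, -40.3, 2.1, 0, 0, -40.3, 2.1, 0, 0]' --grip 5.6

```text
t: 1.58
tool_pos: [0.5028, 0.0287, 0.2188]
orientation: [1.55, 2.732, 0.001]
force: [0.3, 0.5, -0.3]
opening: 0.0563
gripper_force: 0.0
```

Request:
play_rows --targets '[-8, 0, 0, 0, -8, 0, 0, 0, -8, 0, 0, 0, -8, 0, 0, 0, -8, 0, 0, 0]'

```text
t: 2.0
tool_pos: [0.5427, -0.0377, 0.2183]
orientation: [-1.55, -2.731, -0.0]
force: [0.2, 0.4, -0.5]
opening: 0.0558
gripper_force: 0.0
```

```bash
python3 -c "
from h import *
goto((.54,-.03,.218),.54)
c=cam('wrist'); save(c,'rail1.png'); np.save('rail1.npy',c['M'])"
```

```text
t 2.0 tcp [ 0.5427 -0.0377  0.2183] phi 0.5384 tilt [-0.001   0.0006] q6 -0.702 F [ 0.2  0.4 -0.5] open 0.0558
cmd [0.8  0.16 0.03] -0.09
```

View pics/rail1.png

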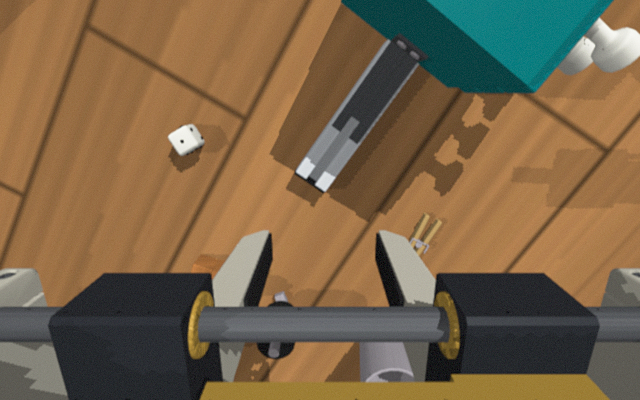

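The wrist view shows the rail from its near end at (310,180) up to the unit, the slot and the fork notch at about (350,125). The fingers are at the bottom. Next is the bolt.

```bash
python3 -c "
from h import *
goto((.469,-.208,.16),.76)"
```

```text
t 2.05 tcp [ 0.5426 -0.0371  0.2185] phi 0.5396 tilt [-0.0005  0.0005] q6 -0.702 F [ 0.7  1.3 -0.4] open 0.056
cmd [-10.88 -15.1    5.84] -12.63
```

Request:
play_rows --targets '[-10.9, -15.1, 5.8, -12.6, -10.9, -15.1, 5.8, -12.6, -10.9, -15.1, 5.8, -12.6, -10.9, -15.1, 5.8, -12.6, -10.9, -15.1, 5.8, -12.6, -10.9, -15.1, 5.8, -12.6, -10.9, -15.1, 5.8, -12.6, -10.9, -15.1, 5.8, -12.6]'

```text
t: 2.72
tool_pos: [0.4699, -0.2076, 0.1613]
orientation: [1.239, 2.886, 0.001]
force: [-0.1, -0.1, 0.3]
opening: 0.0561
gripper_force: 0.0
```

```bash
python3 -c "
from h import *
goto((.469,-.208,.16),.76)
c=cam('wrist'); save(c,'bolt1.png'); np.save('bolt1.npy',c['M'])
print('proj bolt',proj(c,[.503,-.244,.082]))"
```

```text
t 2.72 tcp [ 0.4699 -0.2076  0.1613] phi 0.7599 tilt [0.001  0.0002] q6 -1.276 F [-0.1 -0.1  0.3] open 0.0561
cmd [ 0.04 -0.09  0.13] -0.0
proj bolt (np.float64(323.5352326973394), np.float64(257.85934518514483))
```

View pics/bolt1.png

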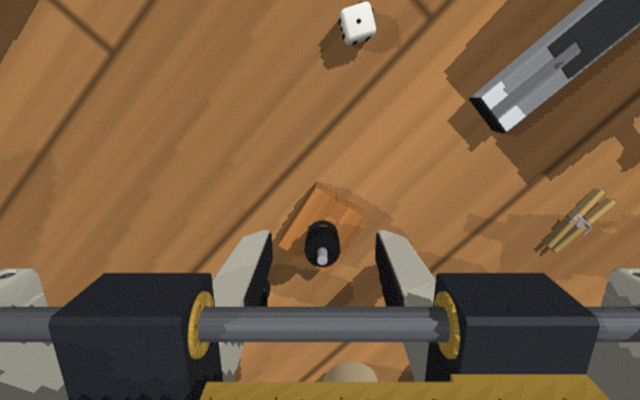

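The shaft tip is at about (322,256) and the nut at about (322,242). The block's visible corners are at about (319,182), (278,250) and (368,213).

Run:
```python
from h import *
c=cam("wrist"); I=c["image"]; r=I[170:300,265:380].copy()
hsv=cv2.cvtColor(r,cv2.COLOR_RGB2HSV)
for (x,y) in((300,215),(340,200),(290,300),(322,255),(350,225)): print((x,y),I[y,x],hsv[y-170,x-265] if y<300 else "")
m=(hsv[...,1]<60)&(hsv[...,2]>110); n,l,st,ce=cv2.connectedComponentsWithStats(m.astype(np.uint8))
for i in range(1,n):
    if st[i,4]>10: u,v=ce[i]+[265,170]; print("tip",u,v,st[i],ray(c,u,v,.082))
m=(r.max(2)<60).astype(np.uint8); n,l,st,ce=cv2.connectedComponentsWithStats(m)
for i in range(1,n):
    if st[i,4]>60: print("dark",ce[i]+[265,170],st[i])
cv2.imwrite("pics/b2.png",cv2.resize(I[165:285,240:400],None,fx=5,fy=5,interpolation=cv2.INTER_CUBIC)[:,:,::-1])
```

```text
(300, 215) [185 119  68] [ 13 161 185]
(340, 200) [150  97  54] [ 13 163 150]
(290, 300) [171 121  73] 
(322, 255) [156 150 154] [160  10 156]
(350, 225) [159 105  60] [ 14 159 159]
tip 266.0357142857143 234.60714285714286 [ 0 61  4 11 28] [ 0.4562841  -0.26047766  0.082     ]
tip 321.8646616541353 256.0601503759399 [ 52  78  10  17 133] [ 0.50142231 -0.24368056  0.082     ]
dark [321.22533937 241.82352941] [  39   51   35   45 1105]
dark [267.50645161 262.68387097] [  0  64   8  66 310]
dark [377.73913043 252.91304348] [111  64   4  47 138]
```

View pics/b2.png

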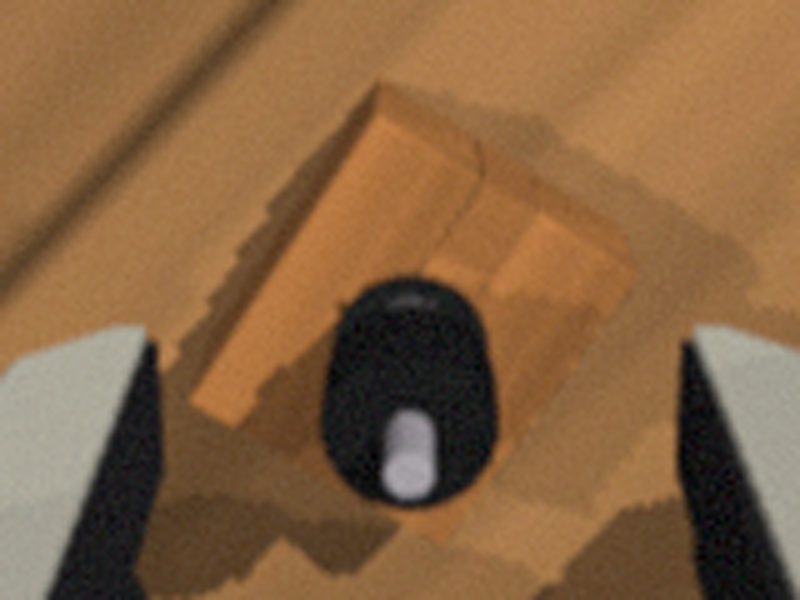

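The crop shows the tip disc at crop (408,474). The block's top-face corners are at about (384,120) and (190,400), with the right one near (633,275).

Run:
```python
from h import *
c=cam("wrist"); f=lambda x,y:(x/5+240-.4,y/5+165-.4)
b=ray(c,*f(408,474),.082); print("bolt",b)
A,B,C=[ray(c,*f(*p),.028) for p in((384,120),(190,400),(633,275))]
print(A,B,C,np.linalg.norm(A-B),np.linalg.norm(A-C))
print("yaw AB",np.arctan2(*(A-B)[[1,0]]),"AC",np.arctan2(*(C-A)[[1,0]]),"centre BC",(B+C)/2)
goto((b[0],b[1],.09),.76)
```

```text
bolt [ 0.50324783 -0.24622478  0.082     ]
[ 0.46938753 -0.21737856  0.028     ] [ 0.4809299  -0.28510591  0.028     ] [ 0.52502327 -0.20708269  0.028     ] 0.06870386731643566 0.05658038881531956
yaw AB 1.7395986766551266 AC 0.18298827764622894 centre BC [ 0.50297658 -0.2460943   0.028     ]
t 2.87 tcp [ 0.4705 -0.2076  0.1614] phi 0.7615 tilt [ 0.0013 -0.0004] q6 -1.277 F [-0.2  0.6 -0.9] open 0.056
cmd [-5.05 -0.3   7.15] 0.08
```

Request:
play_rows --targets '[-3.5, -0.3, 2, 0, -5.0, -0.3, 6, 0, -5.0, -0.3, 9, 0, -5.0, -0.3, 12, 0, -5.0, -0.3, 12, 0, -5.0, -0.3, 12, 0]'

```text
t: 3.37
tool_pos: [0.5007, -0.2454, 0.0394]
orientation: [-1.236, -2.883, -0.001]
force: [-0.2, 0.2, 0.3]
opening: 0.0559
gripper_force: 0.0
```

Run:
```python
from h import *
goto((.5031,-.2462,.041),.76)
c=cam("wrist"); print(proj(c,[.5031,-.2462,.082])); cv2.imwrite("pics/b3.png",cv2.resize(c["image"][210:330,240:400],None,fx=5,fy=5)[:,:,::-1])
```

```text
t 3.37 tcp [ 0.5007 -0.2454  0.0394] phi 0.7606 tilt [-0.0036  0.0023] q6 -1.308 F [-0.2  0.2  0.3] open 0.0559
cmd [-0.22  0.12 -0.16] 0.03
(np.float64(328.9942911418842), np.float64(294.90474932655945))
```

View pics/b3.png

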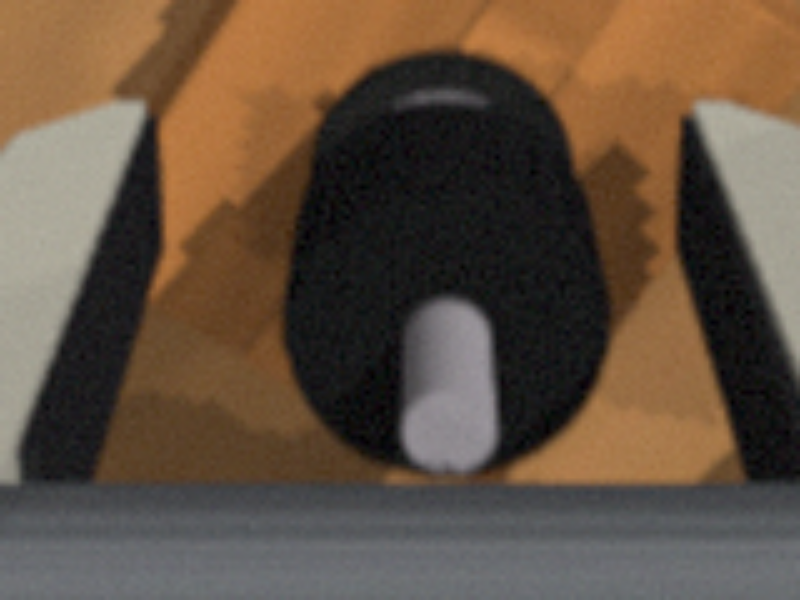

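The tip is at (329.4,296), against a prediction of (329,295), so calibration is good. The shaft emerges from the grip at crop row 297.

Request:
play_rows --targets '[-0.22, 0.12, -0.15, 0, -0.22, 0.12, -0.15, 0, -0.22, 0.12, -0.15, 0]'

```text
t: 3.67
tool_pos: [0.506, -0.2489, 0.0449]
orientation: [1.238, 2.883, -0.001]
force: [-0.5, 0.1, 0.1]
opening: 0.0564
gripper_force: 0.0
```

Run:
```python
from h import *
c=cam("wrist"); goto((.5031,-.2462,.041),.76)
print(proj(c,[.5031,-.2462,.082]))
cv2.imwrite("pics/b4.png",c["image"][210:330,240:400][:,:,::-1])
g=cv2.cvtColor(c["image"],cv2.COLOR_RGB2GRAY).astype(float)
m=(g>95)[255:306,285:360]; 
us=[(v+255,285+np.flatnonzero(r).min(),285+np.flatnonzero(r).max(),r.sum()) for v,r in enumerate(m) if r.any()]; print(us)
s=read_state(); M=c["M"]; a=np.array([.5031,-.2462,0]); d=a-M[:3,3]; d[2]=0; d/=np.linalg.norm(d)
for z in(.06,.064,.066,.068,.07,.072,.074,.082): print(z,np.round(proj(c,a+d*.004+[0,0,z]),1))
```

```text
t 3.72 tcp [ 0.5055 -0.2487  0.0443] phi 0.7593 tilt [ 0.003  -0.0018] q6 -1.308 F [-1.6 -0.6 -0.1] open 0.0561
cmd [0.35 0.   0.33] -0.04
(np.float64(325.7854563928498), np.float64(275.91937585553086))
[(255, np.int64(322), np.int64(332), np.int64(11)), (256, np.int64(322), np.int64(333), np.int64(12)), (257, np.int64(321), np.int64(333), np.int64(13)), (258, np.int64(322), np.int64(333), np.int64(12)), (259, np.int64(322), np.int64(334), np.int64(13)), (260, np.int64(322), np.int64(334), np.int64(13)), (261, np.int64(321), np.int64(334), np.int64(14)), (262, np.int64(322), np.int64(334), np.int64(13)), (263, np.int64(321), np.int64(359), np.int64(15)), (264, np.int64(321), np.int64(359), np.int64(16)), (265, np.int64(321), np.int64(359), np.int64(16)), (266, np.int64(322), np.int64(359), np.int64(16)), (267, np.int64(322), np.int64(359), np.int64(16)), (268, np.int64(321), np.int64(359), np.int64(17)), (269, np.int64(321), np.int64(359), np.int64(18)), (270, np.int64(320), np.int64(359), np.int64(19)), (271, np.int64(319), np.int64(359), np.int64(21)), (272, np.int64(318), np.int64
[... 1162 characters left out ...]
), np.int64(359), np.int64(36)), (296, np.int64(323), np.int64(359), np.int64(37)), (297, np.int64(321), np.int64(359), np.int64(39)), (298, np.int64(320), np.int64(359), np.int64(40)), (299, np.int64(319), np.int64(359), np.int64(41)), (300, np.int64(318), np.int64(359), np.int64(42)), (301, np.int64(316), np.int64(359), np.int64(44)), (302, np.int64(316), np.int64(359), np.int64(44)), (303, np.int64(315), np.int64(359), np.int64(45)), (304, np.int64(314), np.int64(359), np.int64(46)), (305, np.int64(313), np.int64(359), np.int64(47))]
0.06 [325.5 259.6]
0.064 [325.6 263.5]
0.066 [325.6 265.6]
0.068 [325.7 267.7]
0.07 [325.7 269.9]
0.072 [325.7 272.1]
0.074 [325.8 274.3]
0.082 [325.9 284. ]
```

Those readings were taken before the arm had settled, so I revert the correction, let it settle and close.

Request:
play_rows --targets '[0.22, -0.12, 0.15, 0, 0.22, -0.12, 0.15, 0, 0.22, -0.12, 0.15, 0, 0.22, -0.12, 0.15, 0, 0.22, -0.12, 0.15, 0, 0.22, -0.12, 0.15, 0]'

```text
t: 4.22
tool_pos: [0.5017, -0.2473, 0.0406]
orientation: [-1.24, -2.886, 0.0]
force: [-0.2, -0.7, 1.1]
opening: 0.056
gripper_force: 0.0
```

Run:
```python
from h import *
goto((.5031,-.2462,.041),.76)
c=cam("wrist"); print(proj(c,[.5031,-.2462,.082]))
goto((.5031,-.2462,.041),.76)
m=(cv2.cvtColor(c["image"],cv2.COLOR_RGB2GRAY)>95)[250:310,305:350]
for v,r in enumerate(m):
    if r.any(): print(v+250,305+np.flatnonzero(r).min(),305+np.flatnonzero(r).max(),end="; ")
M=c["M"]; a=np.array([.5031,-.2462,0]); d=a-M[:3,3]; d[2]=0; d/=np.linalg.norm(d)
print([(z,np.round(proj(c,a+d*.004+[0,0,z]),1)[1]) for z in(.064,.066,.068,.07,.072,.074,.082)])
```

```text
t 4.22 tcp [ 0.5017 -0.2473  0.0406] phi 0.759 tilt [-0.0001  0.    ] q6 -1.309 F [-0.2 -0.7  1.1] open 0.056
cmd [-0.02  0.18 -0.04] -0.06
(np.float64(330.53502977219455), np.float64(289.47158530995364))
t 4.27 tcp [ 0.5017 -0.2473  0.0406] phi 0.7591 tilt [-0.0001  0.0001] q6 -1.309 F [ 0.5 -0.  -0.1] open 0.056
cmd [-0.02  0.18 -0.04] -0.05
265 328 334; 266 326 335; 267 326 336; 268 326 337; 269 326 338; 270 326 338; 271 326 338; 272 326 338; 273 326 338; 274 326 338; 275 326 338; 276 326 339; 277 326 339; 278 326 339; 279 326 339; 280 326 339; 281 326 339; 282 326 339; 283 325 339; 284 324 339; 285 323 339; 286 323 339; 287 322 339; 288 322 340; 289 322 340; 290 322 340; 291 322 340; 292 322 340; 293 323 339; 294 323 338; 295 324 349; 296 325 349; 297 327 349; 298 344 349; 299 322 349; 300 322 349; 301 321 349; 302 321 349; 303 320 349; 304 319 349; 305 318 349; 306 320 349; [(0.064, np.float64(275.5)), (0.066, np.float64(277.7)), (0.068, np.float64(280.0)), (0.07, np.float64(282.3)), (0.072, np.float64(284.7)), (0.074, np.float64(287.2)), (0.082, np.float64(297.6))]
```

Run:
```python
from h import *
c=cam("wrist")
M=c["M"]; a=np.array([.5031,-.2462,0]); d=a-M[:3,3]; d[2]=0; d/=np.linalg.norm(d)
print([(z,np.round(proj(c,a-d*.004+[0,0,z]),1)[1]) for z in(.064,.066,.067,.068,.069,.07,.072,.074,.082)])
# rail from first picture: mask + strap, slot
I=cv2.imread("pics/rail1.png")[:,:,::-1]
cv2.imwrite("pics/r2.png",cv2.resize(I[25:205,280:440],None,fx=3.3,fy=3.3,interpolation=cv2.INTER_CUBIC)[:,:,::-1])
```

```text
[(0.064, np.float64(260.5)), (0.066, np.float64(262.6)), (0.067, np.float64(263.6)), (0.068, np.float64(264.7)), (0.069, np.float64(265.8)), (0.07, np.float64(266.9)), (0.072, np.float64(269.1)), (0.074, np.float64(271.4)), (0.082, np.float64(281.2))]
```

Request:
play_rows --targets '[-0.02, 0.15, 0, 0, -0.02, 0.15, 0, 0, -0.02, 0.15, 0, 0, -0.02, 0.15, 0, 0, -0.02, 0.15, 0, 0]' --grip 2.4 --grip_force 25

```text
t: 4.73
tool_pos: [0.5029, -0.2464, 0.0406]
orientation: [-1.24, -2.886, -0.0]
force: [-0.6, 0.1, -0.4]
opening: 0.0295
gripper_force: 25.0
```

View pics/r2.png

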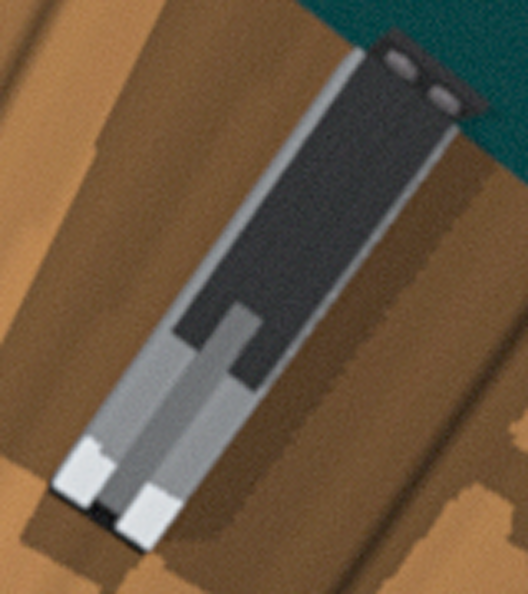

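The crop shows the rail's end corners at crop (50,486) and (150,550). The fork mouth is at (172,330) and (255,392), and the notch's closed end is centred at about (249,313).

Run:
```python
from h import *
c=cam("wrist"); c["M"]=np.load("rail1.npy"); goto((0,0,0))
f=lambda p:(p[0]/3.3+280-.35,p[1]/3.3+25-.35)
P=lambda x,y,z:ray(c,*f((x,y)),z)
L=P(355,50,.022)-P(50,486,.022); Rr=P(460,128,.022)-P(152,550,.022)
y=lambda v:np.arctan2(v[1],v[0])-np.pi/2
e=P(249,313,.025); fk=(P(172,330,.025)+P(255,392,.025))/2; en=(P(50,486,.022)+P(150,550,.022))/2
print("yaw",y(L),y(Rr),"slot",y(P(200,345,.022)-P(105,480,.022)),"widths",P(172,330,.025)-P(255,392,.025))
print("notch end",e,"fork",fk,"end",en, "axis yaw",y(e-en),"len",np.linalg.norm((e-en)[:2]))
```

```text
t 4.78 tcp [ 0.5029 -0.2464  0.0406] phi 0.7591 tilt [-0.  0.] q6 -1.306 F [0.3 0.7 0.5] open 0.0294
cmd [ 52.49 -19.53   4.07] None
yaw -0.07793276292516715 -0.07183338700437258 slot -0.0718078091437766 widths [-0.03342234  0.00316255  0.        ]
notch end [0.5437284  0.02326388 0.025     ] fork [0.5421487 0.004586  0.025    ] end [ 0.53733094 -0.06012842  0.022     ] axis yaw -0.07656525454256546 len 0.08363733825315295
```

Request:
play_rows --targets '[0, 0, -0.7, 0, 0, 0, -2, 0, 0, 0, -5, 0, 0, 0, -9, 0, 0, 0, -12, 0, 0, 0, -12, 0, 0, 0, -12, 0]'

```text
t: 5.37
tool_pos: [0.5048, -0.2475, 0.1648]
orientation: [1.238, 2.88, -0.001]
force: [-0.2, -0.1, -1.3]
opening: 0.0293
gripper_force: 25.0
```

Run:
```python
from h import *
goto((.569,-.078,.12),.509)
```

```text
t 5.37 tcp [ 0.5048 -0.2475  0.1648] phi 0.7591 tilt [ 0.0057 -0.0035] q6 -1.306 F [-0.2 -0.1 -1.3] open 0.0293
cmd [ 7.91 16.32  4.46] 14.33
```

Request:
play_rows --targets '[7.7, 16.4, 0, 14.3, 7.7, 16.4, 0, 14.3, 7.7, 16.4, 2, 14.3, 7.7, 16.4, 4, 14.3, 7.7, 16.4, 4, 14.3, 7.7, 16.4, 4, 14.3, 7.7, 16.4, 4, 14.3, 7.7, 16.4, 4, 14.3]'

```text
t: 6.03
tool_pos: [0.5681, -0.0777, 0.1198]
orientation: [-1.588, -2.709, 0.002]
force: [-0.4, -0.8, -1.3]
opening: 0.0299
gripper_force: 25.0
```

Request:
play_rows --targets '[0, 0, 0, 0, 0, 0, 0, 0, 0, 0, 0, 0, 0, 0, 0, 0]'

```text
t: 6.37
tool_pos: [0.569, -0.0786, 0.1211]
orientation: [1.591, 2.708, 0.0]
force: [-0.3, 0.6, -1.6]
opening: 0.0295
gripper_force: 25.0
```

Run:
```python
from h import *
c=cam("wrist"); save(c,"hold.png"); np.save("hold.npy",c["M"]); goto((.569,-.078,.12),.509)
s=read_state(); M=R.from_rotvec(s["orientation"]).as_matrix()
print("tip proj", proj(c,s["tool_pos"]+M@[0,0,-.041]), "head", proj(c,s["tool_pos"]+M@[0,0,.025]))
for n,p in(("seat",(.5433,.0195,.025)),("entry",(.5399,-.0254,.022)),("notch",(.5436,.0235,.025)),("end",(.5373,-.0603,.022))): print(n,np.round(proj(c,p),1))
```

```text
t 6.42 tcp [ 0.569  -0.0784  0.1211] phi 0.5084 tilt [ 0.0007 -0.0002] q6 -0.735 F [ 0.   0.4 -1.5] open 0.029
cmd [0.03 0.02 0.11] -0.03
tip proj (np.float64(326.2998271546555), np.float64(287.61769909129373)) head (np.float64(325.4011031382307), np.float64(227.2200345947916))
seat [359.2  65.3]
entry [325.3 117.4]
notch [362.4  60.4]
end [301.1 154.9]
```

View pics/hold.png

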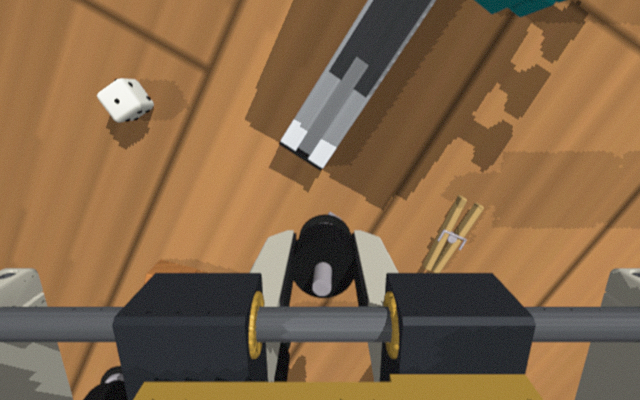

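The view shows the bolt held upright with its tip at about (322,285). The rail's near end is at (305,150), the slot runs up to the fork mouth at about (335,90), and the notch end is near (360,62). I refine the rail numerically from this same picture.

```bash
cat > rail.py <<'E'
from h import *
def railfit(c,seat=np.array([.5433,.0195]),yaw=-.075,show=True):
    g=cv2.cvtColor(c["image"],cv2.COLOR_RGB2GRAY).astype(np.float32)
    ex=np.array([np.cos(yaw),np.sin(yaw)]);ey=np.array([-ex[1],ex[0]])
    def samp(xs,ys,z):
        uv=np.array([proj(c,np.r_[seat+ex*a+ey*b,z]) for a,b in zip(xs,ys)],np.float32)
        return cv2.remap(g,uv[:,:1],uv[:,1:],cv2.INTER_LINEAR)[:,0]
    xs=np.arange(-26,26.01,.25)*1e-3
    out={}
    for y0,y1,z,nm in((-56,-24,.022,"slot"),(-12,-2,.025,"fork"),(10,30,.025,"strap")):
        res=[]
        for y in np.linspace(y0,y1,9):
            p=np.mean([samp(xs,xs*0+(y+k)*1e-3,z) for k in(-1,0,1)],0); p=cv2.GaussianBlur(p[None],(0,0),3)[0]
            d=np.gradient(p)
            pk=[(round(xs[i]*1e3,2),round(float(d[i]),1)) for i in range(2,len(d)-2) if abs(d[i])==abs(d[i-2:i+3]).max() and abs(d[i])>1.2]
            res.append((y,pk))
        if show:
            print(nm); [print(round(y,1),pk) for y,pk in res[::2]]
    ys=np.arange(-24,14,.25)*1e-3
    for x in(-3,0,3):
        p=cv2.GaussianBlur(samp(ys*0+x*1e-3,ys,.025)[None],(0,0),3)[0]; d=np.gradient(p); i=abs(d).argmax(); print("notch end x",x,"y",ys[i]*1e3,d[i])
    for x in(-12,12):
        p=cv2.GaussianBlur(samp(ys*0+x*1e-3,ys,.025)[None],(0,0),3)[0]; d=np.gradient(p); i=abs(d).argmax(); print("fork mouth x",x,"y",ys[i]*1e3,d[i])
E
python3 - <<'E'
from rail import *
c=cam("wrist"); goto((.569,-.078,.12)); railfit(c)
h=cv2.cvtColor(c["image"],cv2.COLOR_RGB2GRAY)[255:300,300:345]
for v in range(0,45,3): r=np.flatnonzero(h[v]>95); print(v+255,(300+r.min(),300+r.max(),len(r)) if len(r) else "",end="; ")
for v in(222,230,240,250,260): print(v,[int(x) for x in c["image"][v,270:376:4].max(1)])
E
```

```text
t 6.47 tcp [ 0.569  -0.0782  0.1209] phi 0.5087 tilt [ 0.0005 -0.0001] q6 -0.735 F [-0.5 -0.1 -1.4] open 0.0297
cmd [0.02 0.01 0.09] None
slot
-56.0 [(np.float64(-20.0), 5.8), (np.float64(-6.0), -2.9), (np.float64(6.0), 3.0), (np.float64(20.0), -8.1)]
-48.0 [(np.float64(-20.0), 6.1), (np.float64(-6.0), -3.0), (np.float64(6.0), 2.9), (np.float64(20.0), -8.3)]
-40.0 [(np.float64(-20.0), 6.4), (np.float64(-6.0), -3.1), (np.float64(6.0), 2.9), (np.float64(20.25), -8.2)]
-32.0 [(np.float64(-20.0), 6.6), (np.float64(-6.0), -2.9), (np.float64(6.25), 2.7), (np.float64(20.0), -8.3)]
-24.0 [(np.float64(-20.0), 6.7), (np.float64(-6.0), -3.2), (np.float64(6.25), 2.8), (np.float64(20.25), -8.4)]
fork
-12.0 [(np.float64(-19.75), 6.8), (np.float64(-16.75), -10.9), (np.float64(-5.5), 7.6), (np.float64(5.5), -7.5), (np.float64(17.0), 8.1), (np.float64(20.0), -7.2)]
-9.5 [(np.float64(-19.75), 6.9), (np.float64(-16.75), -10.8), (np.float64(-5.5), 7.8), (np.float64(5.5), -7.6), (np.float64(17.0), 7.5), (np.float64(20.0), -6.3)]
-7.0 [(np.float64(-19.75), 6.9), (np.float64(-16.75), -10.9), (np.float64(-5
[... 1576 characters left out ...]
p.int64(300), np.int64(344), 25); 297 (np.int64(300), np.int64(344), 28); 222 [174, 182, 184, 182, 183, 183, 178, 179, 177, 74, 38, 44, 39, 52, 70, 38, 38, 30, 36, 172, 181, 181, 178, 174, 172, 170, 135]
230 [183, 185, 179, 180, 184, 187, 177, 178, 33, 30, 34, 25, 22, 34, 25, 23, 26, 33, 26, 32, 175, 175, 182, 175, 161, 124, 116]
240 [191, 194, 194, 192, 190, 190, 40, 31, 22, 27, 29, 23, 29, 33, 26, 30, 25, 31, 19, 24, 26, 34, 192, 191, 186, 190, 193]
250 [191, 189, 190, 192, 192, 68, 18, 21, 32, 28, 28, 33, 25, 37, 25, 36, 25, 27, 31, 36, 26, 26, 143, 194, 190, 189, 187]
260 [190, 191, 192, 191, 182, 32, 18, 25, 31, 30, 27, 28, 24, 29, 30, 36, 19, 35, 34, 33, 26, 20, 32, 196, 195, 187, 191]
```

The rail fit agrees with the estimate to within 0.2 mm. The bolt sits about 0.7 mm to one side in the fingers, and I allow for that.

Run:
```python
from h import *
goto((.5406,-.0254,.055),.509)
```

```text
t 6.47 tcp [ 0.569  -0.0782  0.1209] phi 0.5087 tilt [ 0.0005 -0.0001] q6 -0.735 F [-0.5 -0.1 -1.4] open 0.0297
cmd [6.   0.09 6.59] -0.02
```

Request:
play_rows --targets '[3, 0.05, 1, 0, 6, 0.09, 3, 0, 6, 0.09, 5, 0, 6, 0.09, 6.0, 0, 6, 0.09, 6.4, 0, 6, 0.09, 6.4, 0, 6, 0.09, 6.4, 0, 6, 0.09, 6.4, 0]'

```text
t: 7.13
tool_pos: [0.5418, -0.0256, 0.0581]
orientation: [1.59, 2.707, 0.001]
force: [0.2, 0.6, -0.8]
opening: 0.0295
gripper_force: 25.0
```

Request:
play_rows --targets '[0, 0, 0, 0, 0, 0, 0, 0, 0, 0, 0, 0, 0, 0, 0, 0, 0, 0, 0, 0, 0, 0, 0, 0]'

```text
t: 7.63
tool_pos: [0.5405, -0.0248, 0.0567]
orientation: [1.59, 2.71, -0.0]
force: [-0.8, 0.4, -0.7]
opening: 0.0296
gripper_force: 25.0
```

Run:
```python
from h import *
goto((.5406,-.0254,.048),.509)
c=cam("wrist"); h=cv2.cvtColor(c["image"],cv2.COLOR_RGB2GRAY)
for v in range(262,294,3): r=np.flatnonzero(h[v,300:345]>95); print(v,(300+r.min(),300+r.max(),len(r)) if len(r) else "",end="; ")
s=read_state();print(s["wrist_torque"])
```

```text
t 7.63 tcp [ 0.5405 -0.0248  0.0567] phi 0.5096 tilt [ 0.0001 -0.    ] q6 -0.65 F [-0.8  0.4 -0.7] open 0.0296
cmd [-0.06 -0.02  0.87] 0.03
262 (np.int64(321), np.int64(325), 5); 265 (np.int64(317), np.int64(329), 13); 268 (np.int64(315), np.int64(331), 17); 271 (np.int64(315), np.int64(331), 17); 274 (np.int64(315), np.int64(331), 17); 277 (np.int64(314), np.int64(331), 18); 280 (np.int64(314), np.int64(331), 18); 283 (np.int64(313), np.int64(331), 19); 286 (np.int64(312), np.int64(331), 20); 289 (np.int64(312), np.int64(331), 20); 292 (np.int64(300), np.int64(344), 21); [-0.03572263  0.08794682  0.00083692]
```

Request:
play_rows --targets '[0, 0, 0.5, 0, 0, 0, 0.8, 0, 0, 0, 1.0, 0, 0, 0, 1.1, 0, 0, 0, 1.2, 0, 0, 0, 1.3, 0, 0, 0, 1.3, 0, 0, 0, 1.3, 0]'

```text
t: 8.35
tool_pos: [0.5404, -0.0248, 0.0436]
orientation: [-1.59, -2.71, 0.0]
force: [0.8, -0.1, -1.0]
opening: 0.0295
gripper_force: 25.0
```

Run:
```python
from h import *
goto((.5406,-.0254,.0353),.509); print(read_state()["wrist_torque"])
```

```text
t 8.35 tcp [ 0.5404 -0.0248  0.0436] phi 0.5095 tilt [-0.  0.] q6 -0.65 F [ 0.8 -0.1 -1. ] open 0.0295
cmd [-0.06 -0.01  0.83] 0.03
[-0.07321826  0.05579906 -0.00926431]
```

Request:
play_rows --targets '[0, 0, 0.3, 0, 0, 0, 0.5, 0, 0, 0, 0.7, 0, 0, 0, 0.8, 0, 0, 0, 0.9, 0, 0, 0, 0.9, 0, 0, 0, 0.9, 0, 0, 0, 0.9, 0]'

```text
t: 9.02
tool_pos: [0.5405, -0.0249, 0.0348]
orientation: [1.59, 2.709, 0.0]
force: [-0.1, 1.0, -1.2]
opening: 0.0295
gripper_force: 25.0
```

Run:
```python
from h import *
goto((.5406,-.0254,.0346),.509); print(read_state()["wrist_torque"])
goto((.5437,.0150,.0346),.509)
```

```text
t 9.02 tcp [ 0.5405 -0.0249  0.0348] phi 0.5095 tilt [ 0.0002 -0.0001] q6 -0.65 F [-0.1  1.  -1.2] open 0.0295
cmd [-0.05 -0.02  0.02] 0.03
[-0.02554089  0.03178172 -0.02882444]
t 9.02 tcp [ 0.5405 -0.0249  0.0348] phi 0.5095 tilt [ 0.0002 -0.0001] q6 -0.65 F [-0.1  1.  -1.2] open 0.0295
cmd [3.32 2.22 0.02] 0.03
```

Request:
play_rows --targets '[0.4, 0.27, 0, 0, 0.9, 0.6, 0, 0, 1.4, 0.94, 0, 0, 1.9, 1.27, 0, 0, 2.4, 1.6, 0, 0, 2.9, 1.93, 0, 0, 3.3, 2.2, 0, 0, 3.3, 2.2, 0, 0]'

```text
t: 9.68
tool_pos: [0.5437, 0.0159, 0.0347]
orientation: [1.589, 2.71, 0.001]
force: [0.1, 0.4, -1.0]
opening: 0.0295
gripper_force: 25.0
```

Request:
play_rows --targets '[0, 0, 0, 0, 0, 0, 0, 0, 0, 0, 0, 0, 0, 0, 0, 0]'

```text
t: 10.02
tool_pos: [0.5436, 0.0145, 0.0347]
orientation: [1.59, 2.709, 0.0]
force: [0.3, 0.9, 0.3]
opening: 0.0295
gripper_force: 25.0
```

Run:
```python
from h import *
goto((.5440,.0195,.0346),.509); print(read_state()["wrist_torque"])
```

```text
t 10.02 tcp [0.5436 0.0145 0.0347] phi 0.5092 tilt [0.0001 0.0001] q6 -0.577 F [0.3 0.9 0.3] open 0.0295
cmd [0.42 0.28 0.01] 0.01
[0.06720287 0.05040163 0.03111701]
```

Request:
play_rows --targets '[0.12, 0.08, 0, 0, 0.25, 0.17, 0, 0, 0.33, 0.22, 0, 0, 0.4, 0.27, 0, 0, 0.45, 0.3, 0, 0, 0.5, 0.33, 0, 0, 0.5, 0.33, 0, 0, 0.5, 0.33, 0, 0]'

```text
t: 10.68
tool_pos: [0.544, 0.0206, 0.0347]
orientation: [1.59, 2.709, -0.0]
force: [-0.8, -1.2, 0.4]
opening: 0.0295
gripper_force: 25.0
```

Request:
play_rows --targets '[0.05, 0.03, 0, 0, 0.08, 0.055, 0, 0, 0.12, 0.08, 0, 0, 0.12, 0.08, 0, 0, 0.12, 0.08, 0, 0]'

```text
t: 11.1
tool_pos: [0.5442, 0.0215, 0.0347]
orientation: [1.59, 2.709, -0.001]
force: [-0.8, -5.0, 0.3]
opening: 0.0293
gripper_force: 25.0
```

Request:
play_rows --targets '[-0.04, -0.03, 0.05, 0, -0.04, -0.03, 0.1, 0, -0.04, -0.03, 0.15, 0, -0.04, -0.03, 0.15, 0, -0.04, -0.03, 0.15, 0, -0.04, -0.03, 0.15, 0]'

```text
t: 11.6
tool_pos: [0.5444, 0.0212, 0.0339]
orientation: [1.59, 2.709, -0.0]
force: [-2.4, -5.4, 7.6]
opening: 0.0295
gripper_force: 25.0
```

Request:
play_rows --targets '[0, 0, 0.05, 0, 0, 0, 0.05, 0, 0, 0, 0.05, 0, 0, 0, 0.05, 0]'

```text
t: 11.93
tool_pos: [0.5445, 0.0211, 0.0337]
orientation: [1.589, 2.709, -0.0]
force: [-4.1, -5.9, 10.4]
opening: 0.0298
gripper_force: 25.0
```

The washer touches the strap at about TCP z 0.0346. I set the commanded height for about 1 mm of squeeze, ease the sideways push and start turning.

Request:
play_rows --targets '[-0.03, -0.03, -0.09, 0, -0.03, -0.03, -0.09, 0, -0.03, -0.03, -0.09, 0, -0.03, -0.03, -0.09, 0]' --grip_force 35

```text
t: 12.27
tool_pos: [0.5444, 0.0211, 0.034]
orientation: [1.589, 2.709, 0.001]
force: [-2.0, -3.0, 6.1]
opening: 0.0295
gripper_force: 35.0
```

Request:
play_rows --targets '[0, 0, 0, 4, 0, 0, 0, 8, 0, 0, 0, 12, 0, 0, 0, 16, 0, 0, 0, 20, 0, 0, 0, 24, 0, 0, 0, 28, 0, 0, 0, 32]'

```text
t: 12.93
tool_pos: [0.544, 0.0213, 0.0339]
orientation: [-2.279, -2.163, -0.0]
force: [-2.3, -2.5, 6.0]
opening: 0.0294
gripper_force: 35.0
```

Run:
```python
from h import *
goto((.5440,.0195,.0336),.509); print(read_state()["wrist_torque"])
```

```text
t 12.93 tcp [0.544  0.0213 0.0339] phi -0.0523 tilt [0.     0.0001] q6 -0.003 F [-2.3 -2.5  6. ] open 0.0294
cmd [-0.18  0.01  0.03] -32.16
[-0.5552334   0.61261912 -0.01612551]
```

Request:
play_rows --targets '[0, 0, 0, 5, 0, 0, 0, 10, 0, 0, 0, 15, 0, 0, 0, 20, 0, 0, 0, 25, 0, 0, 0, 30, 0, 0, 0, 34, 0, 0, 0, 34]'

```text
t: 13.6
tool_pos: [0.5439, 0.0215, 0.0339]
orientation: [-2.812, -1.4, -0.0]
force: [-3.2, -1.8, 6.0]
opening: 0.0291
gripper_force: 35.0
```

Run:
```python
from h import *
goto((.5440,.0195,.0336),.509); print(read_state()["wrist_torque"])
```

```text
t 13.6 tcp [0.5439 0.0215 0.0339] phi -0.647 tilt [-0.0001  0.0004] q6 0.592 F [-3.2 -1.8  6. ] open 0.0291
cmd [-0.15  0.13  0.03] -66.23
[-0.37709813  0.65217898  0.04522113]
```

Request:
play_rows --targets '[0, 0, 0, 0, 0, 0, 0, 0, 0, 0, -0.09, 0, 0, 0, -0.09, 0]' --grip 5.0

```text
t: 13.93
tool_pos: [0.5437, 0.0215, 0.0342]
orientation: [-2.808, -1.407, 0.0]
force: [0.8, -0.4, 0.8]
opening: 0.0488
gripper_force: 0.0
```

Request:
play_rows --targets '[0, 0, 0, -7, 0, 0, 0, -14, 0, 0, 0, -21, 0, 0, 0, -28, 0, 0, 0, -35, 0, 0, 0, -42, 0, 0, 0, -49, 0, 0, 0, -56]'

```text
t: 14.6
tool_pos: [0.5437, 0.0214, 0.0342]
orientation: [-1.812, -2.566, -0.0]
force: [0.9, -1.1, -0.3]
opening: 0.0501
gripper_force: 0.0
```

Request:
play_rows --targets '[0, 0, 0, -5, 0, 0, 0, -10, 0, 0, 0, -10, 0, 0, 0, -10, 0, 0, 0, -10]'

```text
t: 15.02
tool_pos: [0.5439, 0.0213, 0.0343]
orientation: [-1.594, -2.707, -0.0]
force: [-0.5, 0.2, -0.6]
opening: 0.0501
gripper_force: 0.0
```

Run:
```python
from h import *
c=cam("wrist"); goto((.5440,.0195,.0345),.509); save(c,"reg.png"); print(proj(c,[.5433,.0195,.0246+.0]),"axis tip expected z .076",proj(c,[.5433,.0195,.076]))
cv2.imwrite("pics/reg2.png",cv2.resize(c["image"][190:330,230:430],None,fx=4,fy=4)[:,:,::-1])
```

```text
t 15.07 tcp [0.5438 0.0213 0.0343] phi 0.5071 tilt [-0.0002  0.0001] q6 -0.562 F [ 0.4 -0.5 -0.8] open 0.0502
cmd [-0.16 -0.07 -0.02] -0.11
(np.float64(323.0183985737953), np.float64(239.98411845630417)) axis tip expected z .076 (np.float64(322.8828849839601), np.float64(291.51556646397773))
```

View pics/reg2.png

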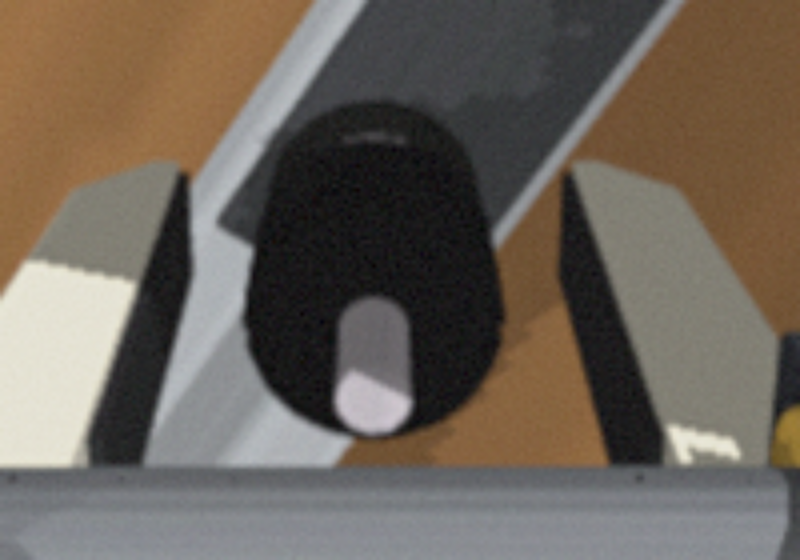

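The bolt stands in the fork with its tip at (323.4,290.5), and the seat axis projects to (322.9,291.5). It is upright and seated. I recentre and regrip.

Request:
play_rows --targets '[-0.15, -0.05, 0, 0, -0.15, -0.05, 0, 0, -0.15, -0.05, 0, 0]'

```text
t: 15.32
tool_pos: [0.5443, 0.0195, 0.0345]
orientation: [1.591, 2.709, 0.0]
force: [0.9, 0.1, 0.1]
opening: 0.0503
gripper_force: 0.0
```

Request:
play_rows --targets '[0, 0, 0, 0, 0, 0, 0, 0, 0, 0, 0, 0, 0, 0, 0, 0, 0, 0, 0, 0]' --grip 2.4

```text
t: 15.73
tool_pos: [0.5443, 0.0197, 0.0345]
orientation: [1.59, 2.709, 0.0]
force: [0.1, -0.1, 0.3]
opening: 0.0294
gripper_force: 35.0
```

Request:
play_rows --targets '[0, 0, 0.08, 0, 0, 0, 0.08, 0, 0, 0, 0.08, 0, 0, 0, 0.08, 0]'

```text
t: 16.07
tool_pos: [0.5443, 0.0196, 0.0341]
orientation: [1.59, 2.709, 0.0]
force: [-2.4, 0.4, 4.2]
opening: 0.0297
gripper_force: 35.0
```

Run:
```python
from h import *
goto((.5440,.0195,.0345),.509); print(read_state()["wrist_torque"])
```

```text
t 16.07 tcp [0.5443 0.0196 0.0341] phi 0.5095 tilt [ 0.0002 -0.    ] q6 -0.568 F [-2.4  0.4  4.2] open 0.0297
cmd [ 0.   -0.04 -0.04] 0.03
[-0.11854735  0.43679294  0.00797464]
```

Request:
play_rows --targets '[0, 0, 0, 5, 0, 0, 0, 10, 0, 0, 0, 15, 0, 0, 0, 20, 0, 0, 0, 25, 0, 0, 0, 30, 0, 0, 0, 33, 0, 0, 0, 33]'

```text
t: 16.73
tool_pos: [0.5448, 0.0195, 0.0341]
orientation: [2.296, 2.143, 0.001]
force: [-0.0, -0.4, 3.9]
opening: 0.0291
gripper_force: 35.0
```

Request:
play_rows --targets '[0, 0, 0, 4, 0, 0, 0, 8, 0, 0, 0, 11, 0, 0, 0, 11]'

```text
t: 17.07
tool_pos: [0.5446, 0.0196, 0.034]
orientation: [2.489, 1.916, 0.001]
force: [-1.1, -0.1, 5.2]
opening: 0.0293
gripper_force: 35.0
```

Request:
play_rows --targets '[0, 0, 0, 4, 0, 0, 0, 8, 0, 0, 0, 11, 0, 0, 0, 11]'

```text
t: 17.4
tool_pos: [0.5444, 0.0196, 0.0339]
orientation: [2.661, 1.67, 0.001]
force: [-0.5, -0.2, 5.4]
opening: 0.0291
gripper_force: 35.0
```

Request:
play_rows --targets '[0, 0, 0, 4, 0, 0, 0, 8, 0, 0, 0, 11, 0, 0, 0, 11]'

```text
t: 17.73
tool_pos: [0.5444, 0.0197, 0.0339]
orientation: [2.808, 1.408, 0.001]
force: [-1.1, -0.3, 6.0]
opening: 0.0298
gripper_force: 35.0
```

Run:
```python
from h import *
goto((.5440,.0195,.0345),.509); print(read_state()["wrist_torque"])
```

```text
t 17.73 tcp [0.5444 0.0197 0.0339] phi -0.6414 tilt [0.0003 0.0001] q6 0.583 F [-1.1 -0.3  6. ] open 0.0298
cmd [-0.04 -0.02 -0.06] -65.91
[-0.02830568  0.41265282  0.00973887]
```

No sign of the head reaching the lips yet, so I regrip for another stroke.

Request:
play_rows --targets '[0, 0, 0, 0, 0, 0, 0, 0, 0, 0, -0.08, 0, 0, 0, -0.08, -7, 0, 0, -0.08, -14, 0, 0, -0.08, -21, 0, 0, -0.08, -28, 0, 0, -0.08, -35]' --grip 5.0

```text
t: 18.4
tool_pos: [0.5439, 0.0197, 0.034]
orientation: [-2.248, -2.194, 0.001]
force: [0.5, 0.6, -0.3]
opening: 0.0498
gripper_force: 0.0
```

Request:
play_rows --targets '[0, 0, 0, -7, 0, 0, 0, -14, 0, 0, 0, -21, 0, 0, 0, -28, 0, 0, 0, -31, 0, 0, 0, -31, 0, 0, 0, -31]'

```text
t: 18.98
tool_pos: [0.544, 0.0197, 0.0342]
orientation: [-1.591, -2.708, 0.0]
force: [-0.6, 0.5, 0.1]
opening: 0.0499
gripper_force: 0.0
```

Request:
play_rows --targets '[0, 0, 0, 0, 0, 0, 0, 0, 0, 0, 0, 0, 0, 0, 0, 0, 0, 0, 0, 0]' --grip 2.4

```text
t: 19.4
tool_pos: [0.5445, 0.0199, 0.0346]
orientation: [1.59, 2.709, 0.001]
force: [2.2, 1.4, -1.1]
opening: 0.0292
gripper_force: 35.0
```

Request:
play_rows --targets '[0, 0, 0.08, 0, 0, 0, 0.08, 0, 0, 0, 0.08, 0, 0, 0, 0.08, 0]'

```text
t: 19.73
tool_pos: [0.5446, 0.0198, 0.0343]
orientation: [1.59, 2.709, 0.001]
force: [-0.8, 1.4, 5.3]
opening: 0.0293
gripper_force: 35.0
```

Request:
play_rows --targets '[0, 0, 0, 4, 0, 0, 0, 8, 0, 0, 0, 11, 0, 0, 0, 11]'

```text
t: 20.07
tool_pos: [0.5446, 0.0199, 0.0341]
orientation: [1.845, 2.542, 0.001]
force: [0.8, 2.9, 4.7]
opening: 0.0291
gripper_force: 35.0
```

Request:
play_rows --targets '[0, 0, 0, 4, 0, 0, 0, 8, 0, 0, 0, 11, 0, 0, 0, 11]'

```text
t: 20.4
tool_pos: [0.5445, 0.0199, 0.0339]
orientation: [2.078, 2.356, 0.001]
force: [0.7, 3.3, 2.0]
opening: 0.0296
gripper_force: 35.0
```

The push is dropping, so the bolt is taking over the load. I continue in small steps.

Request:
play_rows --targets '[0, 0, 0, 3, 0, 0, 0, 5, 0, 0, 0, 5, 0, 0, 0, 5]'

```text
t: 20.73
tool_pos: [0.5445, 0.0199, 0.0338]
orientation: [2.175, 2.267, 0.001]
force: [1.7, 2.9, 3.0]
opening: 0.0293
gripper_force: 35.0
```

Request:
play_rows --targets '[0, 0, 0, 3, 0, 0, 0, 5, 0, 0, 0, 5, 0, 0, 0, 5]'

```text
t: 21.07
tool_pos: [0.5445, 0.0199, 0.0337]
orientation: [2.272, 2.17, 0.001]
force: [3.0, 2.7, 0.9]
opening: 0.0291
gripper_force: 35.0
```

Run:
```python
from h import *
goto((.5440,.0195,.0345),.509); print(read_state()["wrist_torque"])
```

```text
t 21.07 tcp [0.5445 0.0199 0.0337] phi -0.046 tilt [0.0005 0.0003] q6 -0.012 F [3.  2.7 0.9] open 0.0291
cmd [-0.04 -0.04 -0.08] -31.8
[ 0.69751516 -0.26989479  0.04602716]
```

Squeeze is about 1.0 mm and the hand load is nearly zero, so the bolt carries the clamp. I release and lift off.

Request:
play_rows --targets '[0, 0, 0, 0, 0, 0, 0, 0, 0, 0, 0, 0, 0, 0, 0, 0, 0, 0, -3, 0, 0, 0, -6, 0, 0, 0, -10, 0, 0, 0, -12, 0]' --grip 5.6

```text
t: 21.73
tool_pos: [0.5455, 0.0193, 0.158]
orientation: [2.273, 2.164, 0.004]
force: [1.1, -0.5, 1.3]
opening: 0.0562
gripper_force: 0.0
```

Request:
play_rows --targets '[-5, 0, 0, 0, -5, 0, 0, 0, -5, 0, 0, 0, -5, 0, 0, 0, -5, 0, 0, 0, -5, 0, 0, 0]'

```text
t: 22.23
tool_pos: [0.5412, -0.0294, 0.1528]
orientation: [-2.273, -2.166, 0.001]
force: [-0.1, -0.1, -0.5]
opening: 0.0561
gripper_force: 0.0
```

Run:
```python
from h import *
c=cam("wrist"); goto((.5440,.0195,.0345),.509); save(c,"end.png")
h=cv2.cvtColor(c["image"],cv2.COLOR_RGB2GRAY)
for z in(.011,.0250,.059,.0770): print(z,np.round(proj(c,[.5433,.0195,z]),1))
u,v=map(int,proj(c,[.5433,.0195,.077])); r=c["image"][v-14:v+15:2,u-14:u+15:2].max(2)
print(u,v);print(r)
```

```text
t 22.28 tcp [ 0.5414 -0.0294  0.1529] phi -0.0481 tilt [-0.0013  0.0004] q6 -0.101 F [-0.3  0.5 -0.1] open 0.056
cmd [ 4.9   0.04 11.84] -31.92
0.011 [324.1 126.6]
0.025 [324.1 128.2]
0.059 [324.1 132.9]
0.077 [324.1 135.9]
324 135
[[ 22  24  20  24  27  15  26  20  27  24  31  17  29  23  24]
 [ 21  25  17  25  27  29  14  28  26  23  23  27  20  15  19]
 [ 27  23  21  33  22  29  17  17  23  29  13  27   9  20  26]
 [ 30  20  26  26  26  15  23  29  34  23  24  14  23  21  13]
 [ 31  25  14  23  13  30  68  89  88  61  19  12  25  28  15]
 [ 30  20  21  18   9  66 137 166 164 132  51  17  25  24  17]
 [ 24  14  21  26  25 125 177 176 173 184 118  14  25  15  22]
 [ 27  24  24  15  29 164 175 175 175 184 168  18  26  12  20]
 [ 25  31  20  17  27 150 179 174 170 184 154  23  14  23  26]
 [ 24  26  19  17  25 101 171 177 181 179 101  19  30  27  25]
 [ 14  29   8  21  20  26 101 146 149  96  19  17  21  21  26]
 [ 12  26  13  30  18  15  17  29  41  21  20  16  28  19  24]
 [ 53  18  24  14  22  25  30  30  19  26  30  14  19  21  24]
 [143  81   7  21  26  25  12  21  21  21  17  28  17  33  70]
 [145 139  79  49  22  15  17  26  21  23  30  24  37 117 141]]
```

The bolt tip sits within 1 px of where the upright seated axis should appear, so I hand it in.

```bash
python3 -c "
from h import *
print(workorder.close_job())"
```

```text
the job is handed in; nothing more can be done
None
```

I seated the T-bolt at the end of the fork, turned its nut clockwise past square and tightened it to an estimated 12 N washer squeeze (about 1 mm), then let go and handed the job in at about 22 s; the verdict was not shown.

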